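Dress the cheese tasting board

TASK

Set out the tasting board, each piece in the middle of its paper sheet: the block of cheese on the middle sheet with its long sides running straight across the board, the round cheese on the end sheet nearer the pepper mill, and the cheese wedge on the other end sheet with its narrow nose pointing straight along the board, away from the block. Stand the small honey jar upright on the middle of the block's top. Leave the pepper mill, the oil bottle and the little dish where they are, and let go of everything.

Things in the scene. Friction and masses are not known exactly. Their poses are not given: they have to be found in the camera images.
- wheel_center (a point): Small round white cheese, an upright disc 60 mm in diameter and 40 mm high, loose, about 130 g. This point is its centre, 20 mm above its underside; z is its axis, up.
- block_center (a point): Rectangular block of yellow cheese, 80 mm long (x), 55 mm wide (y), 50 mm high (z), loose, about 240 g. This point is its centre, 25 mm above its underside.
- wedge_center (a point): Wedge of hard pale cheese lying flat, 90 mm long (x), 48 mm high, loose, about 180 g. From above it tapers evenly from a 62 mm wide end with brown rind (at -x) to a blunt nose about 30 mm wide (at +x); about 46 mm wide in the middle. The x axis points to the nose. This point is its centre: half-way along, half-way up (24 mm above the underside).
- jar_center (a point): Small amber honey jar with a flat brass lid, an upright cylinder 45 mm in diameter and 45 mm high, closed, loose, about 90 g. This point is its centre, 22.5 mm above its underside.
- sheet_left: Square of white paper, 90 x 90 x 2 mm, fixed on top of a low oak board (140 mm x 380 mm, 18 mm thick, fixed to the counter). The left one, seen from the robot, of the three sheets in a row along the board, 125 mm apart. Origin on the centre of the sheet's underside, 18 mm above the counter; its upper face is 20 mm above the counter. Sheet's y axis runs along the length of the board (towards the robot's left), x across the board (away from the robot), z up.
- sheet_mid: Square of white paper, 90 x 90 x 2 mm, fixed on top of a low oak board (140 mm x 380 mm, 18 mm thick, fixed to the counter). The middle one of the three sheets in a row along the board, 125 mm apart. Origin on the centre of the sheet's underside, 18 mm above the counter; its upper face is 20 mm above the counter. Sheet's y axis runs along the length of the board (towards the robot's left), x across the board (away from the robot), z up.
- sheet_right: Square of white paper, 90 x 90 x 2 mm, fixed on top of a low oak board (140 mm x 380 mm, 18 mm thick, fixed to the counter). The right one, seen from the robot, of the three sheets in a row along the board, 125 mm apart. Origin on the centre of the sheet's underside, 18 mm above the counter; its upper face is 20 mm above the counter. Sheet's y axis runs along the length of the board (towards the robot's left), x across the board (away from the robot), z up.
- mill: Dark wooden pepper mill, turned, 54 mm across the foot, 138 mm tall, standing beside the board's left or right end, about 335 mm to one side of the middle of the counter; it says which end sheet the round cheese belongs on. Loose, to be left alone. Origin at the centre of its underside.
- oil: Green glass oil bottle with black cap, 52 mm in diameter, 160 mm tall, standing beside the other end of the board. Loose, to be left alone. Origin at the centre of its underside.
- dish: Small white ceramic dish, 60 mm across the rim, 26 mm high, standing between the board and the robot, among the pieces. Loose, to be left alone. Origin at the centre of its underside.
Things that resemble listed ones, but are neither listed nor needed, are in the scene too. Of the things like the part that bears jar_center, leave any that is purple or turquoise; of the rest the larger one is meant.

How it is judged (in metres and radians):
At the end, for the whole second after the job is handed in: Block on the middle sheet, long axis across the board; round cheese on the end sheet by the mill; wedge on the other, nose along the board away from the block: each within 15 mm of centre, 0.3 rad. Jar upright on the block within 12 mm of its centre. All flat, released, at rest (((y of mill in the frame of sheet_mid above 0 m and horizontal distance between wheel_center and sheet_left below 0.015 m and z of wheel_center in the frame of sheet_left between 0.018 and 0.026 m and angle between each of wheel_center, wedge_center's own z axis and vertical below 0.1 rad and horizontal distance between wedge_center and sheet_right below 0.015 m and z of wedge_center in the frame of sheet_right between 0.022 and 0.03 m) or (y of mill in the frame of sheet_mid below 0 m and horizontal distance between wheel_center and sheet_right below 0.015 m and z of wheel_center in the frame of sheet_right between 0.018 and 0.026 m and angle between each of wheel_center, wedge_center's own z axis and vertical below 0.1 rad and horizontal distance between wedge_center and sheet_left below 0.015 m and z of wedge_center in the frame of sheet_left between 0.022 and 0.03 m)) and angle between the x axis of wedge_center and the y axis of sheet_mid, either way round below 0.3 rad and x of sheet_mid in the frame of wedge_center below -0.06 m and horizontal distance between block_center and sheet_mid below 0.015 m and z of block_center in the frame of sheet_mid between 0.023 and 0.031 m and angle between each of block_center, jar_center's own z axis and vertical below 0.1 rad and angle between the x axis of block_center and the x axis of sheet_mid, either way round below 0.3 rad and horizontal distance between jar_center and block_center below 0.012 m and z of jar_center in the frame of block_center between 0.0435 and 0.0515 m and linear speed of each of wheel, block, wedge, jar below 0.01 m/s and angular speed of each of wheel, block, wedge, jar below 0.1 rad/s); the robot touches nothing.
It fails at once if the pepper mill is shifted by more than 25 mm or knocked over (distance of mill from where it was at the start of the episode above 0.025 m or angle between mill's own z axis and vertical above 0.5 rad).
It fails at once if the oil bottle is shifted by more than 25 mm or knocked over (distance of oil from where it was at the start of the episode above 0.025 m or angle between oil's own z axis and vertical above 0.5 rad).
It fails at once if the small white dish is shifted by more than 25 mm or knocked over (distance of dish from where it was at the start of the episode above 0.025 m or angle between dish's own z axis and vertical above 0.5 rad).
It also fails if it takes over 112 s, if anything falls off the work surface, if the arm or the gripper's body presses on something with over 40 N, if the wrist force passes 120 N, or if a joint passes its speed limit or range.

ROBOT

A 6-joint arm with a two-finger parallel gripper is mounted at the origin on the work surface. World frame = base frame: x ahead of the robot, y to its left, z up, the work surface at z = 0. Lengths are in mm, angles in rad, forces in N, time in s.
With the tool pointing down it reaches from about 375 to 925 mm from the base axis. Payload 5.7 kg.
Tool frame: the origin (TCP) lies midway between the tips of the shut fingers; the grasp point (between the pads) lies 19 mm behind it; z points along the fingers, y is the line along which they close (so a half turn about z gives the same grasp; the last joint's range is limited). The gripper opens to 88 mm and grips with 3 to 60 N. Pads are 20 mm wide; open, the fingers measure 115 mm over their backs; the gripper's body (75 mm by 178 mm) begins 61 mm behind the grasp point.
Start: joints at [-1.374, 0.359, 1.51, -0, 1.272, -0.115], TCP at [184.048, -571.042, 222.623] pointing down, gripper open.
Joint ranges: [-2.97, 2.97], [-1.01, 2.36], [0.21, 2.38], [-0.96, 4.11], [0.2, 2.71], [-2.98, 2.98]. Speed limits (rad/s): [2.39, 2.39, 3.14, 3.14, 3.14, 3.14].

INTERFACE

Orientations are given as [roll, pitch, yaw] about the fixed x, y, z axes, in that order (R = Rz(yaw) Ry(pitch) Rx(roll)).
In Python, from station import robot, optics gives the robot as it stands.
- The arm moves only by the tool drive_tool, never from a script. Its argument "targets" is a list that holds one entry, the list of rows, each a list of 5 numbers: the opening, from 0 (shut) to 1 (fully open), then the shift along the world's x, y, z in mm, then the turn about the world's z in rad. A call has 1 to 20 rows; each row is the pose to reach, as a shift and turn from the pose commanded when the call began; what a row does not reach only later rows make up. A row lasts 1/10 s, in which the tool goes at most 50 mm and 8.59 degrees, less where a joint would pass 70% of its speed; a pose out of reach is approached as far as the arm can. A call with a gripper value outside its range is refused whole. The fingers move at their own pace and stop on an object; "newtons" is the grip in N (left out, the last holds). Time passes only in rows, so rows that repeat a pose let the fingers close. It gives the time, the measured TCP pose, the force, the opening and the grip force at its end, in the units of the state.
- robot.read_state(): the state, without advancing time (a new reading comes with each control period).
- optics.camera(name): name is "scene" or "side" or "wrist"; returns the picture (420x560x3 uint8, blue, green, red); there is no depth.
- optics.get_calibration(name): a dict with "vertical_fov" (degrees; the focal length in pixels is half the picture's height over the tangent of half this angle, whatever the lens; pixels are square), "cx", "cy" (the principal point, pixels), "k1" (the pictures are not rectified: a ray, as slopes to the right and down, at radius r is drawn at 1 + k1 r^2 times it, then the intrinsics apply), "extrinsics" (4x4, takes a point from world to camera coordinates). Camera axes: x right, y up, looking along -z (the intrinsics and any distortion apply to the point x, -y, -z); pixel columns grow to the right and rows downward; lengths in mm; the calibration is good to about 2 mm. A picture is of the moment at which its call begins: read the wrist's pose just before it. get_calibration takes no time and is no camera call; for the wrist camera it gives the pose at the moment of the call.
- robot.hand_in(): hands the job in; it is judged then, once.
The state is a dict: "time_s": time; "qpos": joint angles; "dq": joint speeds; "tau": joint torques, N m; "tcp_pos": TCP position; "ee_rot": TCP orientation; "force": force on the tool from outside, world axes, zero at the start; "moment": the same for the moment, N m; "gripper_width": finger opening in mm; "grip_force": force on a finger pad.
Only numpy, scipy, OpenCV 4.12 (cv2) and the standard library are available. Lean on these libraries where they do the work, as an engineer would, in place of code of your own. Each camera call takes 0.05 s, during which the arm holds its last target. There are 200 camera calls.

## Working session

There is one attempt and no reset: what is moved stays moved. The work goes in short steps, Python scripts to look and compute and a tool call to move; the robot and the scene stay as the last step left them, time stands still between calls to the robot, and variables do not carry over. Pictures are saved under pics/ and viewed, at most 14 in all, crops included, and the job is handed in when it is done.

Besides the shell and the picture viewer there is one more tool, called after "Emit:" in YAML: its name, and indented under it one key for each argument. drive_tool: Moves the arm, as the interface text tells. Its arguments: {"type":"object","properties":{"targets":{"type":"array","items":{"type":"array","items":{"type":"array","items":{"type":"number"}}}},"newtons":{"type":"number"}},"required":["targets"]}

```bash
mkdir -p pics; cat > h.py <<'E'
from station import robot, optics
import numpy as np, cv2
def snap(n,f):
    im=optics.camera(n); c=optics.get_calibration(n); cv2.imwrite('pics/'+f+'.png',im); return im,c
def ray(c,u,v):
    f=210/np.tan(np.radians(c['vertical_fov'])/2)
    d=np.array([(u-c['cx'])/f,(v-c['cy'])/f]); s=d.copy()
    for _ in range(20): s=d/(1+c['k1']*(s@s))
    E=np.array(c['extrinsics']); R=E[:3,:3]
    return -R.T@E[:3,3], R.T@np.array([s[0],-s[1],-1])
def onz(c,u,v,z):
    o,d=ray(c,u,v); return (o+d*(z-o[2])/d[2]).round(1)
E
python3 - <<'E'
from h import *
for n in('scene','side','wrist'):
    im,c=snap(n,n+'0'); print(n,im.shape,{k:np.round(v,3).tolist() for k,v in c.items()})
a=cv2.imread('pics/side0.png');b=cv2.imread('pics/wrist0.png')
print(robot.read_state())
E
```

```text
scene (420, 560, 3) {'vertical_fov': 51.807, 'cx': 278.69, 'cy': 210.874, 'k1': -0.122, 'extrinsics': [[0.764, 0.646, -0.001, -394.705], [-0.376, 0.446, 0.812, 172.225], [0.525, -0.62, 0.584, -1370.226], [0.0, 0.0, 0.0, 1.0]]}
side (420, 560, 3) {'vertical_fov': 45.104, 'cx': 275.523, 'cy': 206.387, 'k1': 0.041, 'extrinsics': [[-0.86, -0.51, -0.02, 468.956], [0.356, -0.628, 0.692, -262.835], [-0.365, 0.588, 0.721, -1008.361], [0.0, 0.0, 0.0, 1.0]]}
wrist (420, 560, 3) {'vertical_fov': 65.544, 'cx': 278.182, 'cy': 205.331, 'k1': -0.077, 'extrinsics': [[0.307, -0.952, -0.001, -600.429], [0.915, 0.295, -0.274, 32.126], [0.261, 0.083, 0.962, -391.999], [0.0, 0.0, 0.0, 1.0]]}
{'time_s': 0.15, 'qpos': array([-1.37407113e+00,  3.59344692e-01,  1.51115358e+00, -2.44707165e-05,
        1.27247949e+00, -1.15130987e-01]), 'dq': array([ 0.00070797, -0.00302081, -0.00251752,  0.00073302, -0.00097071,
        0.00213897]), 'tau': array([ 3.94918416e-04, -5.15755856e+01, -2.71008718e+01,  6.74467790e-02,
        3.06143740e-02, -8.58184376e-05]), 'tcp_pos': array([ 183.96158341, -570.56663756,  222.01114014]), 'ee_rot': array([-3.14021403e+00, -1.35891648e-04,  3.11863296e-01]), 'force': array([ 0.84577082,  0.17378618, -0.04000253]), 'moment': array([ 0.03277829,  0.02014701, -0.02800786]), 'grip_force': 0.0, 'gripper_width': 87.67089360919655}
```

View pics/scene0.png

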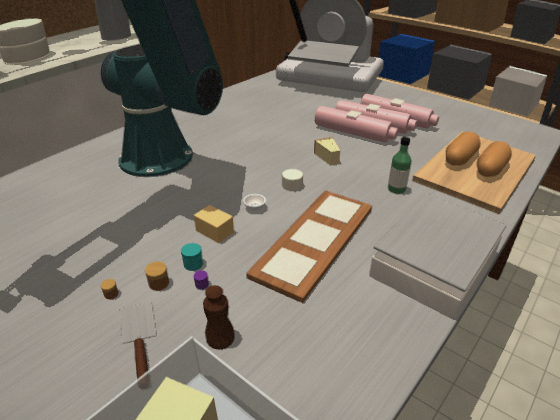

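View pics/side0.png

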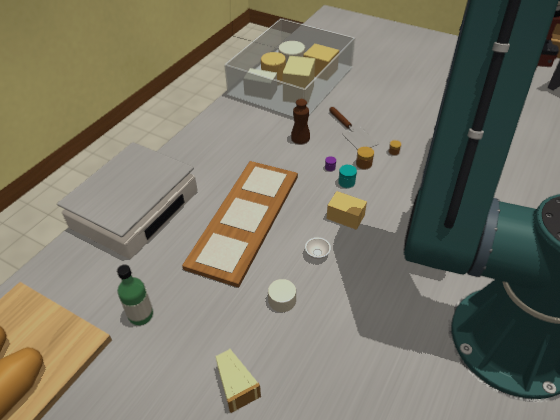

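The scene view shows the board with sheets at (338,208), (316,235) and (289,267). The mill is at (218,320), the oil bottle at (400,170), the block at (214,220), the wheel at (292,178), the wedge at (327,148), the amber jar at (157,270), a smaller amber jar at (109,288), and the dish at (255,203). The side view shows the same things: block (347,207), wheel (282,290), wedge (237,375), jar (365,155), dish (317,248).

```bash
python3 - <<'E'
from h import *
from types import SimpleNamespace
C={n:optics.get_calibration(n) for n in('scene','side')}
P=dict(sheetA=(20,(338,208),(265,182)),sheetM=(20,(316,235),(245,215)),sheetB=(20,(289,267),(222,252)),
 mill=(0,(219,338),(301,138)),oil=(0,(399,186),(140,315)),wheel=(40,(292,176),(282,289)),wedge=(48,(329,146),(232,365)),
 block=(50,(215,217),(348,204)),jar=(45,(157,269),(365,153)),jsm=(35,(109,284),(395,145)),teal=(45,(192,249),(347,172)),purp=(30,(201,277),(330,161)),dish=(26,(255,200),(317,244)))
for k,(z,a,b) in P.items(): print(k,onz(C['scene'],*a,z),onz(C['side'],*b,z))
# sheets by mask
for n in C:
    im=cv2.imread(f'pics/{n}0.png'); m=(im.min(2)>150).astype(np.uint8)
    m=cv2.morphologyEx(m,cv2.MORPH_OPEN,np.ones((3,3)))
    for c in cv2.findContours(m,0,2)[0]:
        A=cv2.contourArea(c)
        if A>200:
            q=cv2.boxPoints(cv2.minAreaRect(c)); M=cv2.moments(c); u,v=M['m10']/M['m00'],M['m01']/M['m00']
            w=onz(C[n],u,v,20)
            if 300<w[0]<1000 and abs(w[1])<400: print(n,A,(round(u),round(v)),w)
E
```

```text
sheetA [618.3 115.6  20. ] [ 651.9 -126.9   20. ]
sheetM [640.2  -9.7  20. ] [633.3  -3.7  20. ]
sheetB [ 660.7 -135.6   20. ] [616.1 118.3  20. ]
mill [ 670.1 -354.3    0. ] [ 669.4 -353.1    0. ]
oil [677.3 345.2   0. ] [679.7 329.4   0. ]
wheel [449.6 136.7  40. ] [440.3 149.2  40. ]
wedge [432.9 339.3  48. ] [433.4 343.2  48. ]
block [ 437.6 -140.4   50. ] [ 422.4 -132.8   50. ]
jar [ 473.1 -338.9   45. ] [ 465.  -330.1   45. ]
jsm [ 423.9 -426.9   35. ] [ 411.9 -411.6   35. ]
teal [ 480.1 -249.2   45. ] [ 474.5 -239.3   45. ]
purp [ 547.7 -285.2   30. ] [ 538.  -272.1   30. ]
dish [437.2  -1.1  26. ] [437.8  -4.9  26. ]
scene 201.0 (269, 396) [ 828.3 -393.5   20. ]
scene 370.0 (141, 290) [ 474.7 -385.8   20. ]
scene 708.0 (244, 303) [ 658.  -273.6   20. ]
scene 255.5 (179, 282) [ 516.5 -319.3   20. ]
scene 517.5 (359, 284) [803.6 -83.8  20. ]
scene 1102.5 (289, 266) [ 658.4 -133.6   20. ]
scene 835.5 (315, 235) [638.7 -10.   20. ]
scene 641.0 (338, 208) [618.7 113.6  20. ]
scene 223.5 (255, 199) [428.3   9.9  20. ]
scene 1083.0 (271, 215) [506.  -17.4  20. ]
scene 248.0 (347, 166) [515.6 314.7  20. ]
side 491.0 (281, 290) [447.4 139.7  20. ]
side 1146.5 (222, 252) [616.1 119.2  20. ]
side 1193.0 (305, 243) [465.7   1.   20. ]
side 927.0 (244, 214) [636.1  -4.6  20. ]
side 752.0 (264, 181) [ 656.  -128.2   20. ]
side 212.0 (310, 161) [ 589.4 -257.8   20. ]
side 204.5 (378, 161) [ 431.4 -343.1   20. ]
```

```bash
python3 - <<'E'
from h import *
a=cv2.imread('pics/scene0.png')[120:310,90:380];b=cv2.imread('pics/side0.png')[130:420,160:420]
a=cv2.resize(a,(440,288),interpolation=2);b=cv2.resize(b,(538,600),interpolation=2)
cv2.imwrite('pics/crop0.png',cv2.resize(b,(538,600)))
E
```

```text
(no output)
```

View pics/crop0.png

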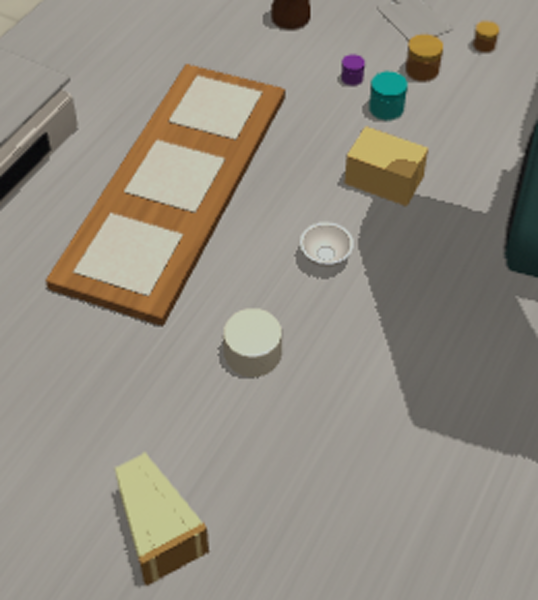

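The crop gives these corners. Block top: (364,129), (427,150), (412,182), (347,160). Wedge top: nose (116,467) and (146,454), rind (208,525) and (143,559).

```bash
python3 - <<'E'
from h import *
c=optics.get_calibration('side')
f=lambda p,z:onz(c,p[0]/2.069+160,p[1]/2.069+130,z)[:2]
b=[f(p,50) for p in((364,129),(427,150),(412,182),(347,160))]
print(b,np.mean(b,0),[np.linalg.norm(b[i]-b[i-1]).round() for i in range(4)])
n1,n2,r1,r2=[f(p,48) for p in((116,467),(146,454),(208,525),(143,559))]
n=(n1+n2)/2;r=(r1+r2)/2;d=n-r
print('wedge',n,r,(n+r)/2,np.linalg.norm(d),np.arctan2(d[1],d[0]),np.linalg.norm(n1-n2),np.linalg.norm(r1-r2))
d=b[1]-b[0];e=b[3]-b[0];print(np.arctan2(d[1],d[0]),np.arctan2(e[1],e[0]))
c=optics.get_calibration('wrist');E=np.array(c['extrinsics']);print(-E[:3,:3].T@E[:3,3],-E[2,:3])
E
```

```text
[array([ 464.6, -154.3]), array([ 386.6, -158.8]), array([ 381. , -104.5]), array([459.3, -99.2])] [ 422.875 -129.2  ] [np.float64(55.0), np.float64(78.0), np.float64(55.0), np.float64(78.0)]
wedge [461.2  330.95] [385.3 373.2] [423.25  352.075] 86.866981644351 -0.507937102060127 28.872997766078925 61.29437168288781
-3.0839642261123195 1.6666900556388244
[ 256.91682365 -548.64024738  384.96545973] [-0.2607883  -0.08254027 -0.96186099]
```

Emit:
drive_tool:
  targets:
    - [[1, 50, 40, 0, 0], [1, 80, 80, 0, -0.1], [1, 110, 120, 0, -0.2], [1, 130, 165, 0, -0.3], [1, 150, 210, 0, -0.31], [1, 170, 255, 0, -0.31], [1, 180, 300, 0, -0.31], [1, 190, 345, 0, -0.31], [1, 190, 345, 0, -0.31], [1, 190, 345, 0, -0.31], [1, 190, 345, 0, -0.31], [1, 190, 345, 0, -0.31]]

```text
time_s: 1.35
tcp_pos: [374.1, -227.6, 222.7]
ee_rot: [3.141, -0.0, 0.0]
force: [-0.8, 0.2, -0.1]
gripper_width: 87.6
grip_force: 0.0
```

```bash
python3 - <<'E'
from h import *
im,c=snap('wrist','w1')
np.save('c1.npy',c,allow_pickle=True)
E
```

```text
(no output)
```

View pics/w1.png

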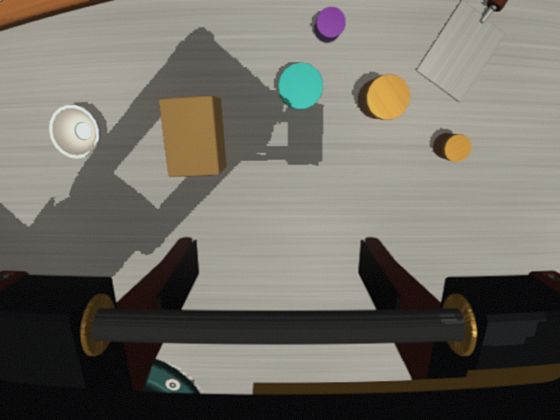

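The wrist view shows the block top with corners (161,99), (213,97), (219,174) and (168,176). The jar lid is at (388,96), the teal jar at (301,86), the small amber jar at (457,148), and the dish at (74,131).

```bash
python3 - <<'E'
from h import *
c=np.load('c1.npy',allow_pickle=True).item()
b=[onz(c,*p,50)[:2] for p in((161,99),(213,97),(219,174),(168,176))]
print(np.mean(b,0),[np.linalg.norm(b[i]-b[i-1]).round() for i in range(4)])
d=b[0]-b[3];e=b[1]-b[2];print(np.arctan2(d[1],d[0]),np.arctan2(e[1],e[0]))
im=cv2.imread('pics/w1.png');h=cv2.cvtColor(im,cv2.COLOR_BGR2HSV)
m=((h[...,1]>150)&(h[...,2]>150)&(h[...,0]<25)).astype(np.uint8)
for k in cv2.findContours(m,0,2)[0]:
    if cv2.contourArea(k)>200:
        (u,v),r=cv2.minEnclosingCircle(k); p=onz(c,u,v,45);print((u,v,r),p,onz(c,u+r,v,45)-p)
E
```

```text
[ 426.95  -138.675] [np.float64(78.0), np.float64(52.0), np.float64(77.0), np.float64(54.0)]
0.008974118057012403 0.03366603166201898
(457.5, 148.0, 13.901538848876953) [ 416.8 -418.8   45. ] [  0.2 -15.6   0. ]
(387.0769348144531, 96.53845977783203, 22.393165588378906) [ 467.6 -338.2   45. ] [  0.4 -23.1   0. ]
(35.5, 8.0, 36.39034652709961) [558.5  13.8  45. ] [ -3.1 -39.4   0. ]
```

Emit:
drive_tool:
  targets:
    - [[1, 25, 42, 0, 0.04], [1, 53, 89, -20, 0.04], [1, 53, 89, -65, 0.04], [1, 53, 89, -110, 0.04], [1, 53, 89, -150, 0.04], [1, 53, 89, -180, 0.04], [1, 53, 89, -200, 0.04], [1, 53, 89, -212, 0.04], [1, 53, 89, -212, 0.04], [0, 53, 89, -212, 0.04], [0, 53, 89, -212, 0.04], [0, 53, 89, -212, 0.04], [0, 53, 89, -212, 0.04], [0, 53, 89, -212, 0.04], [0, 53, 89, -212, 0.04], [0, 53, 89, -212, 0.04]]
  newtons: 25

```text
time_s: 3.0
tcp_pos: [427.4, -137.2, 11.2]
ee_rot: [3.141, -0.001, 0.042]
force: [-1.4, -0.0, 6.9]
gripper_width: 55.0
grip_force: 25.0
```

Emit:
drive_tool:
  targets:
    - [[0, 0, 0, 40, 0], [0, 0, 0, 85, 0], [0, 10, 10, 130, 0], [0, 40, 40, 150, 0.06], [0, 70, 70, 160, 0.12], [0, 100, 100, 160, 0.12], [0, 118, 118, 160, 0.12], [0, 133, 127, 160, 0.12], [0, 133, 127, 160, 0.12], [0, 133, 127, 160, 0.12], [0, 133, 127, 160, 0.12]]

```text
time_s: 4.1
tcp_pos: [558.7, -10.4, 170.2]
ee_rot: [-3.141, 0.002, 0.161]
force: [-0.5, -0.1, -2.0]
gripper_width: 54.8
grip_force: 25.0
```

```bash
python3 - <<'E'
from h import *
im,c=snap('wrist','w2')
np.save('c2.npy',c,allow_pickle=True)
m=(im.min(2)>140).astype(np.uint8);m=cv2.morphologyEx(m,cv2.MORPH_OPEN,np.ones((5,5)))
for k in cv2.findContours(m,0,2)[0]:
    if cv2.contourArea(k)>1500:
        M=cv2.moments(k);u,v=M['m10']/M['m00'],M['m01']/M['m00']
        q=cv2.boxPoints(cv2.minAreaRect(k));w=np.array([onz(c,*p,20)[:2] for p in q])
        print(cv2.contourArea(k),(round(u),round(v)),onz(c,u,v,20),w.mean(0),[np.linalg.norm(w[i]-w[i-1]).round() for i in range(4)],np.arctan2(*(w[1]-w[0])[::-1]))
E
```

```text
2691.0 (278, 370) [344.5 -46.1  20. ] [353.125 -44.775] [np.float64(56.0), np.float64(193.0), np.float64(56.0), np.float64(203.0)] -1.409563856160229
1667.0 (191, 199) [539.2  73.1  20. ] [535.525  71.75 ] [np.float64(38.0), np.float64(65.0), np.float64(37.0), np.float64(67.0)] -1.4127505233336222
8975.0 (420, 111) [ 659.  -130.3   20. ] [ 657.225 -133.075] [np.float64(97.0), np.float64(92.0), np.float64(90.0), np.float64(95.0)] 0.16192519287758517
4112.5 (130, 104) [621.9 139.8  20. ] [614.925 137.7  ] [np.float64(91.0), np.float64(55.0), np.float64(90.0), np.float64(59.0)] -1.440778878611762
1510.0 (321, 85) [665.  -34.4  20. ] [663.475 -33.825] [np.float64(32.0), np.float64(49.0), np.float64(31.0), np.float64(49.0)] 0.10294062445483414
71287.5 (291, 134) [617.2 -14.8  20. ] [591.325  -7.9  ] [np.float64(315.0), np.float64(522.0), np.float64(315.0), np.float64(657.0)] -1.4093948371821179
```

View pics/w2.png

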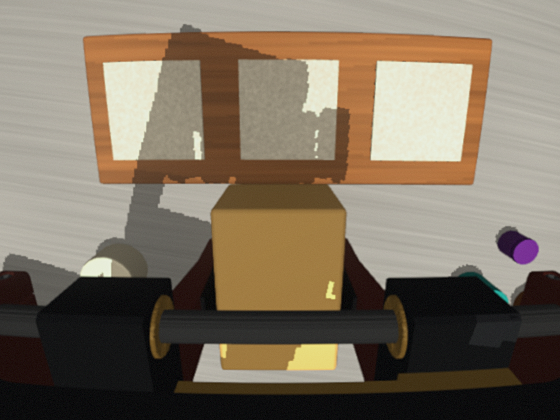

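The block is held squarely. Sheet corners in this view are: left (104,63), (201,60), (204,160), (111,160); middle (239,60), (339,60), (336,161), (239,160); right (375,61), (472,65), (462,161), (371,160).

```bash
python3 - <<'E'
from h import *
c=np.load('c2.npy',allow_pickle=True).item()
for q in(((104,63),(201,60),(204,160),(111,160)),((239,60),(339,60),(336,161),(239,160)),((375,61),(472,65),(462,161),(371,160))):
    w=np.array([onz(c,*p,20)[:2] for p in q]);d=w[0]-w[1]+w[3]-w[2]
    print(w.mean(0),[np.linalg.norm(w[i]-w[i-1]).round() for i in range(4)],np.arctan2(-d[0],d[1]))
print(robot.read_state()['tcp_pos'])
E
```

```text
[617.45  115.875] [np.float64(90.0), np.float64(91.0), np.float64(91.0), np.float64(93.0)] 0.15663023210152469
[636.975  -8.425] [np.float64(91.0), np.float64(90.0), np.float64(92.0), np.float64(94.0)] 0.15699838766702415
[ 657.15 -132.05] [np.float64(90.0), np.float64(92.0), np.float64(90.0), np.float64(92.0)] 0.15745101348894103
[558.8355452  -10.59075584 170.34842418]
```

Emit:
drive_tool:
  targets:
    - [[0, 30, 1, -10, 0], [0, 60, 2, -30, 0], [0, 78, 2, -65, 0], [0, 78, 2, -95, 0], [0, 78, 2, -120, 0], [0, 78, 2, -132, 0], [0, 78, 2, -139, 0], [0, 78, 2, -139, 0], [0, 78, 2, -139, 0], [0, 78, 2, -139, 0]]

```text
time_s: 5.15
tcp_pos: [638.9, -8.3, 32.8]
ee_rot: [3.141, -0.002, 0.162]
force: [0.1, 0.8, -2.1]
gripper_width: 55.0
grip_force: 25.0
```

Emit:
drive_tool:
  targets:
    - [[0, -1, 0, -1.5, 0], [0, -1, 0, -1.5, 0], [0.8, -1, 0, -1.5, 0], [0.9, -1, 0, -1.5, 0], [0.9, -1, 0, -1.5, 0], [0.9, -1, 0, -1.5, 0], [0.9, -1, 0, 15, 0], [0.9, -1, 0, 55, 0], [0.9, -1, 0, 100, 0], [0.9, -20, 20, 140, 0], [0.9, -60, 50, 160, 0], [0.9, -105, 75, 160, 0], [1, -150, 95, 160, 0], [1, -195, 110, 160, 0], [1, -240, 115, 160, 0], [1, -270, 115, 160, 0], [1, -270, 115, 160, 0], [1, -270, 115, 160, 0], [1, -270, 115, 160, 0]]

```text
time_s: 7.05
tcp_pos: [369.9, 107.0, 192.1]
ee_rot: [3.141, -0.002, 0.162]
force: [1.1, 0.0, 0.2]
gripper_width: 87.7
grip_force: 0.0
```

```bash
python3 - <<'E'
from h import *
im,c=snap('wrist','w3')
np.save('c3.npy',c,allow_pickle=True)
E
```

```text
(no output)
```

View pics/w3.png

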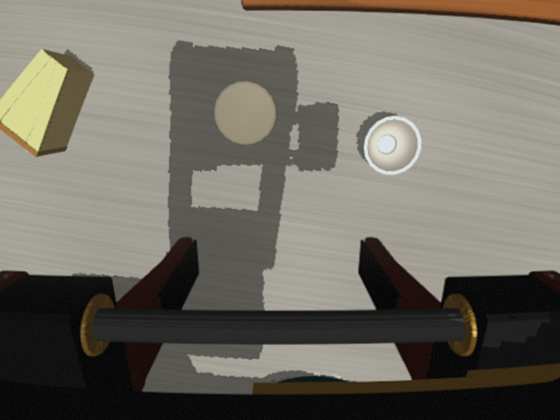

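The wheel top is a circle centred at (245,113) with radius 31. The dish is at (392,146). The wedge is at the left edge, with its nose at (43,50)-(68,68) and a rind corner at (38,155).

```bash
python3 - <<'E'
from h import *
c=np.load('c3.npy',allow_pickle=True).item()
print(onz(c,245,113,40),onz(c,276,113,40),onz(c,214,113,40),[onz(c,*p,48) for p in((43,50),(68,68),(38,155),(0,121))])
E
```

```text
[440.9 148.8  40. ] [445.5 120.2  40. ] [436.5 177.6  40. ] [array([470.9, 340.4,  48. ]), array([457.7, 315.1,  48. ]), array([372.4, 345.4,  48. ]), array([400.4, 386. ,  48. ])]
```

Emit:
drive_tool:
  targets:
    - [[1, 40, 20, -20, 0], [1, 74, 41, -60, 0], [1, 74, 41, -105, 0], [1, 74, 41, -145, 0], [1, 74, 41, -172, 0], [1, 74, 41, -185, 0], [1, 74, 41, -185, 0], [0, 74, 41, -185, 0], [0, 74, 41, -185, 0], [0, 74, 41, -185, 0], [0, 74, 41, -185, 0], [0, 74, 41, -185, 0], [0, 74, 41, -185, 0], [0, 74, 41, -185, 0]]
  newtons: 20

```text
time_s: 8.5
tcp_pos: [442.8, 148.1, 7.5]
ee_rot: [-3.141, -0.002, 0.162]
force: [0.2, 0.3, 7.5]
gripper_width: 59.6
grip_force: 20.0
```

Emit:
drive_tool:
  targets:
    - [[0, 0, 0, 40, 0], [0, 0, 0, 85, 0], [0, 10, -10, 125, 0], [0, 35, -40, 140, 0], [0, 62, -80, 140, 0], [0, 90, -118, 140, 0], [0, 118, -155, 140, 0], [0, 146, -190, 140, 0], [0, 175, -228, 140, 0], [0, 200, -260, 140, 0], [0, 215, -280, 130, 0], [0, 215, -280, 100, 0], [0, 215, -280, 70, 0], [0, 215, -280, 40, 0], [0, 215, -280, 27, 0], [0, 215, -280, 22, 0], [0, 215, -280, 22, 0], [0, 215, -280, 22, 0]]

```text
time_s: 10.3
tcp_pos: [658.1, -132.2, 29.9]
ee_rot: [3.141, -0.002, 0.162]
force: [1.0, -0.1, -0.4]
gripper_width: 59.6
grip_force: 20.0
```

Emit:
drive_tool:
  targets:
    - [[0, 0, 0, -2, 0], [0, 0, 0, -2, 0], [0.85, 0, 0, -2, 0], [0.85, 0, 0, -2, 0], [0.85, 0, 0, -2, 0], [0.85, 0, 0, 15, 0], [0.85, 0, 0, 60, 0], [0.85, 0, 0, 105, 0], [0.85, -15, 20, 145, 0], [0.85, -42, 60, 161, 0], [0.85, -70, 100, 161, 0], [1, -98, 140, 161, 0], [1, -126, 180, 161, 0], [1, -154, 220, 161, 0], [1, -182, 260, 161, 0], [1, -210, 300, 161, 0], [1, -238, 340, 161, 0], [1, -266, 380, 161, 0], [1, -290, 415, 161, 0], [1, -302, 432, 161, 0]]

```text
time_s: 12.3
tcp_pos: [352.7, 302.1, 189.8]
ee_rot: [-3.141, 0.0, 0.164]
force: [0.4, -0.5, -0.3]
gripper_width: 87.9
grip_force: 0.0
```

Emit:
drive_tool:
  targets:
    - [[1, 0, 0, 0, -0.15], [1, 0, 0, 0, -0.3], [1, 0, 0, 0, -0.3], [1, 0, 0, 0, -0.3]]

```text
time_s: 12.7
tcp_pos: [355.0, 299.9, 189.7]
ee_rot: [-3.141, -0.0, -0.134]
force: [-0.1, -0.2, 0.8]
gripper_width: 88.0
grip_force: 0.0
```

```bash
python3 - <<'E'
from h import *
im,c=snap('wrist','w4')
np.save('c4.npy',c,allow_pickle=True)
E
```

```text
(no output)
```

View pics/w4.png

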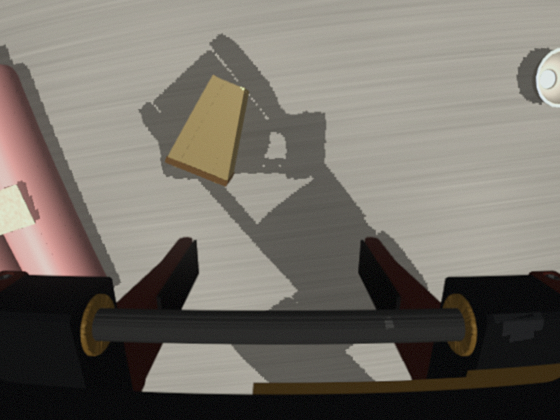

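The wedge top has nose corners (213,76) and (247,90), and rind corners (229,182) and (168,158). A pink roll lies to the left, at column 110 or less.

```bash
python3 - <<'E'
from h import *
c=np.load('c4.npy',allow_pickle=True).item()
n1,n2,r1,r2=[onz(c,*p,48)[:2] for p in((213,76),(247,90),(229,182),(168,158))]
n=(n1+n2)/2;r=(r1+r2)/2;d=n-r;L=np.linalg.norm(d)
print((n+r)/2,(n+r)/2-5*d/L,L,np.arctan2(d[1],d[0]),np.linalg.norm(n1-n2),np.linalg.norm(r1-r2))
E
```

```text
[426.2  349.15] [421.88775314 351.6807167 ] 84.75859838388082 -0.5307071387345579 32.29876158616613 61.422552861306556
```

Emit:
drive_tool:
  targets:
    - [[1, 20, 20, 0, -0.13], [1, 45, 40, -10, -0.26], [1, 66, 52.5, -40, -0.38], [1, 66, 52.5, -85, -0.38], [1, 66, 52.5, -130, -0.38], [1, 66, 52.5, -165, -0.38], [1, 66, 52.5, -183, -0.38], [1, 66, 52.5, -183, -0.38], [1, 66, 52.5, -183, -0.38], [0, 66, 52.5, -183, -0.38], [0, 66, 52.5, -183, -0.38], [0, 66, 52.5, -183, -0.38], [0, 66, 52.5, -183, -0.38], [0, 66, 52.5, -183, -0.38], [0, 66, 52.5, -183, -0.38], [0, 66, 52.5, -183, -0.38]]
  newtons: 20

```text
time_s: 14.35
tcp_pos: [421.3, 352.7, 7.1]
ee_rot: [-3.141, -0.0, -0.518]
force: [-0.6, -0.3, 6.3]
gripper_width: 50.4
grip_force: 19.6
```

Emit:
drive_tool:
  targets:
    - [[0, 0, 0, 30, 0], [0, 0, 0, 70, 0], [0, 0, 0, 110, 0.1], [0, 12, -15, 130, 0.25], [0, 25, -30, 135, 0.4], [0, 37, -45, 135, 0.55], [0, 50, -60, 135, 0.69], [0, 63, -76, 135, 0.83], [0, 76, -92, 135, 0.97], [0, 89, -108, 135, 1.11], [0, 102, -124, 135, 1.25], [0, 115, -140, 135, 1.39], [0, 128, -155, 135, 1.53], [0, 141, -171, 135, 1.67], [0, 154, -187, 135, 1.81], [0, 167, -203, 135, 1.95], [0, 180, -219, 135, 2.09], [0, 190, -231, 135, 2.2], [0, 197, -239, 135, 2.246], [0, 197, -239, 135, 2.246]]

```text
time_s: 16.35
tcp_pos: [618.5, 112.3, 140.9]
ee_rot: [-3.141, 0.0, 1.727]
force: [0.5, -1.2, -1.7]
gripper_width: 50.1
grip_force: 19.7
```

```bash
python3 - <<'E'
from h import *
im,c=snap('wrist','w5')
im2,c=snap('side','s5')
cv2.imwrite('pics/v5.png',np.hstack([cv2.resize(im,(400,300)),im2[100:400,100:500]]))
print(robot.read_state()['qpos'],robot.read_state()['tcp_pos'])
E
```

```text
[ 7.16825311e-02  4.77161228e-01  1.53603107e+00  2.64237284e-04
  1.13012020e+00 -8.34925988e-02] [617.27747723 113.49272617 140.97296666]
```

View pics/v5.png

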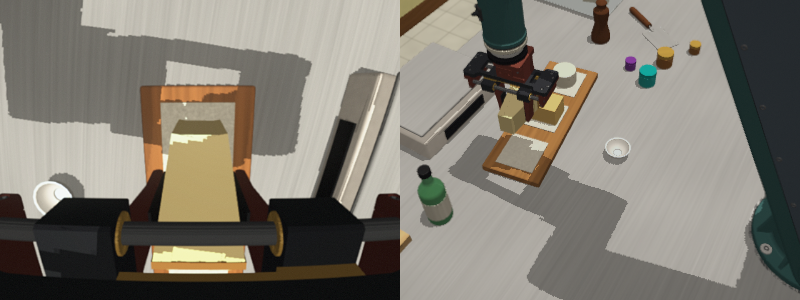

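Emit:
drive_tool:
  targets:
    - [[0, 0, 0, -40, 0], [0, 0, 0, -75, 0], [0, 0, 0, -100, 0], [0, 0, 0, -109, 0], [0, 0, 0, -113, 0], [0, 0, 0, -114, 0], [0, 0, 0, -114, 0], [0, 0, 0, -114, 0]]

```text
time_s: 17.25
tcp_pos: [619.1, 113.6, 29.0]
ee_rot: [3.139, 0.0, 1.728]
force: [-0.6, -0.1, -1.7]
gripper_width: 49.7
grip_force: 19.7
```

Emit:
drive_tool:
  targets:
    - [[0, 0, 0, -1.5, 0], [0, 0, 0, -1.5, 0], [0.85, 0, 0, -1.5, 0], [0.85, 0, 0, -1.5, 0], [0.85, 0, 0, -1.5, 0], [0.85, 0, 0, 10, 0], [0.85, 0, 0, 50, 0], [0.85, 0, 0, 95, 0], [0.85, -5, -10, 140, 0], [0.85, -16, -50, 162, 0], [0.85, -28, -95, 162, 0], [1, -41, -140, 162, 0], [1, -54, -185, 162, 0], [1, -67, -230, 162, 0], [1, -80, -275, 162, 0], [1, -93, -320, 162, 0], [1, -106, -365, 162, 0], [1, -119, -410, 162, 0], [1, -132, -455, 162, 0], [1, -150, -500, 162, 0]]

```text
time_s: 19.25
tcp_pos: [467.6, -388.5, 190.6]
ee_rot: [3.141, 0.001, 1.728]
force: [0.1, -0.4, -0.4]
gripper_width: 87.6
grip_force: 0.0
```

Emit:
drive_tool:
  targets:
    - [[1, 0, 0, 0, 0], [1, 0, 0, 0, 0], [1, 0, 0, 0, 0]]

```text
time_s: 19.55
tcp_pos: [468.2, -385.4, 189.9]
ee_rot: [3.142, -0.001, 1.728]
force: [0.8, 0.8, -0.3]
gripper_width: 87.9
grip_force: 0.0
```

```bash
python3 - <<'E'
from h import *
im,c=snap('wrist','w6')
h=cv2.cvtColor(im,cv2.COLOR_BGR2HSV)
m=((h[...,1]>150)&(h[...,2]>110)&(h[...,0]<25)).astype(np.uint8)
for k in cv2.findContours(m,0,2)[0]:
    if cv2.contourArea(k)>200:
        (u,v),r=cv2.minEnclosingCircle(k); p=onz(c,u,v,45);print((u,v,r),cv2.contourArea(k),p,onz(c,u+r,v,45)-p)
im,c=snap('side','s6')
E
```

```text
(221.32608032226562, 218.4130401611328, 14.093535423278809) 569.5 [ 418.2 -420.5   45. ] [13.9  2.2  0. ]
(283.651123046875, 143.70811462402344, 22.982398986816406) 1526.0 [ 467.6 -338.4   45. ] [21.2  3.4  0. ]
(500.79058837890625, 18.0, 60.929039001464844) 2550.0 [ 641.9 -194.    45. ] [61.2 15.4  0. ]
```

View pics/s6.png

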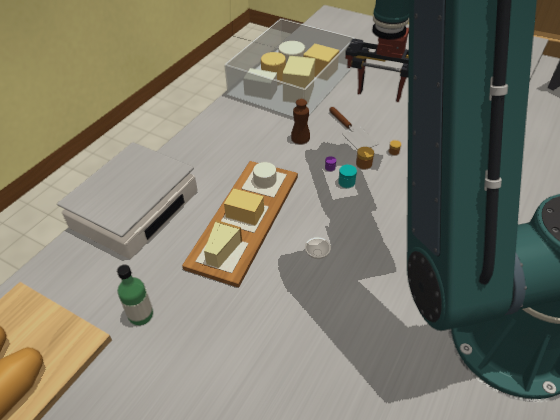

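View pics/w6.png

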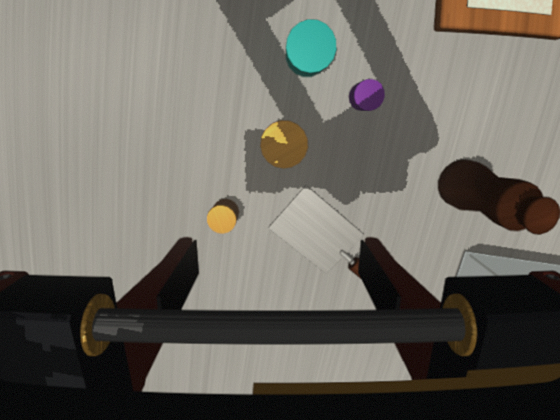

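The side view shows the block, wheel and wedge on their sheets. The wrist view shows the jar lid at (284,144) and the small amber jar at (221,218), well clear of the fingers.

Emit:
drive_tool:
  targets:
    - [[1, 0, 25, -10, 0], [1, 0, 48, -40, 0], [1, 0, 48, -85, 0], [1, 0, 48, -130, 0], [1, 0, 48, -165, 0], [1, 0, 48, -180, 0], [1, 0, 48, -180, 0], [1, 0, 48, -180, 0], [0, 0, 48, -180, 0], [0, 0, 48, -180, 0], [0, 0, 48, -180, 0], [0, 0, 48, -180, 0], [0, 0, 48, -180, 0], [0, 0, 48, -180, 0], [0, 0, 48, -180, 0], [0, 0, 48, -180, 0]]
  newtons: 15

```text
time_s: 21.25
tcp_pos: [468.0, -338.6, 9.8]
ee_rot: [-3.141, 0.0, 1.728]
force: [-1.1, 0.4, 2.6]
gripper_width: 44.3
grip_force: 15.0
```

Emit:
drive_tool:
  targets:
    - [[0, 0, 0, 40, 0], [0, 0, 0, 85, 0], [0, 0, 0, 130, 0], [0, 10, 15, 165, 0], [0, 38, 50, 170, 0], [0, 66, 85, 170, 0], [0, 94, 120, 170, 0], [0, 122, 156, 170, 0], [0, 150, 192, 170, 0], [0, 172, 220, 170, 0], [0, 180, 230, 170, 0], [0, 180, 230, 170, 0], [0, 180, 230, 170, 0], [0, 180, 230, 170, 0]]

```text
time_s: 22.65
tcp_pos: [646.9, -110.0, 179.4]
ee_rot: [-3.14, 0.0, 1.726]
force: [-0.6, -0.1, -1.7]
gripper_width: 44.4
grip_force: 15.0
```

```bash
python3 - <<'E'
from h import *
im,c=snap('wrist','w7');np.save('c7.npy',c,allow_pickle=True)
E
```

```text
(no output)
```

View pics/w7.png

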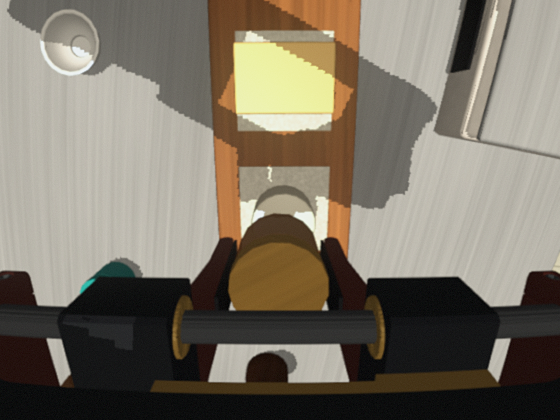

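The block's top face has corners (234,43), (335,43), (335,113) and (234,112), and the jar is held upright.

```bash
python3 - <<'E'
from h import *
c=np.load('c7.npy',allow_pickle=True).item()
b=[onz(c,*p,70)[:2] for p in((234,43),(335,43),(335,113),(234,112))];d=b[1]-b[0]
print(np.mean(b,0),[np.linalg.norm(b[i]-b[i-1]).round() for i in range(4)],np.arctan2(d[1],d[0]))
print(robot.read_state()['tcp_pos'])
E
```

```text
[637.725  -9.425] [np.float64(52.0), np.float64(78.0), np.float64(53.0), np.float64(82.0)] 0.15633648420692964
[ 647.00477164 -110.04723876  179.53725512]
```

Emit:
drive_tool:
  targets:
    - [[0, -4, 40, 0, 0], [0, -8, 80, 0, 0], [0, -10, 100.5, -15, 0], [0, -10, 100.5, -50, 0], [0, -10, 100.5, -80, 0], [0, -10, 100.5, -93, 0], [0, -10, 100.5, -98, 0], [0, -10, 100.5, -98, 0], [0, -10, 100.5, -98, 0], [0, -10, 100.5, -98, 0]]

```text
time_s: 23.7
tcp_pos: [639.2, -8.4, 83.1]
ee_rot: [3.139, 0.001, 1.727]
force: [-0.2, -0.4, -1.0]
gripper_width: 44.3
grip_force: 15.0
```

Emit:
drive_tool:
  targets:
    - [[0, -1, 0, -1, 0], [0, -1, 0, -2, 0], [0, -1, 0, -2, 0], [0, -1, 0, -2, 0]]

```text
time_s: 24.1
tcp_pos: [637.1, -8.0, 79.8]
ee_rot: [3.142, 0.0, 1.728]
force: [-0.9, -0.5, 0.2]
gripper_width: 44.6
grip_force: 15.0
```

Contact is being made, so I'll release and back off.

Emit:
drive_tool:
  targets:
    - [[0.7, 0, 0, 0, 0], [0.8, 0, 0, 0, 0], [0.8, 0, 0, 0, 0], [0.8, 0, 0, 0, 0], [0.8, 0, 0, 15, 0], [0.8, 0, 0, 50, 0], [0.8, 0, 0, 95, 0], [0.8, -10, -10, 130, 0], [0.8, -20, -45, 150, 0], [0.8, -20, -90, 150, 0], [0.8, -30, -130, 150, 0], [0.8, -50, -165, 150, 0], [0.8, -80, -190, 150, 0], [0.8, -80, -190, 150, 0], [0.8, -80, -190, 150, 0], [0.8, -80, -190, 150, 0]]

```text
time_s: 25.7
tcp_pos: [557.9, -197.5, 230.4]
ee_rot: [3.14, 0.0, 1.728]
force: [0.8, -0.2, -0.1]
gripper_width: 70.5
grip_force: 0.0
```

```bash
python3 - <<'E'
from h import *
a,c=snap('scene','f1');w,c=snap('wrist','f2');np.save('c8.npy',c,allow_pickle=True);s,c=snap('side','f3')
cv2.imwrite('pics/f.png',np.hstack([cv2.resize(s[130:310,170:350],(400,400)),cv2.resize(a[170:310,230:380],(400,400))]))
E
```

```text
(no output)
```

View pics/f.png

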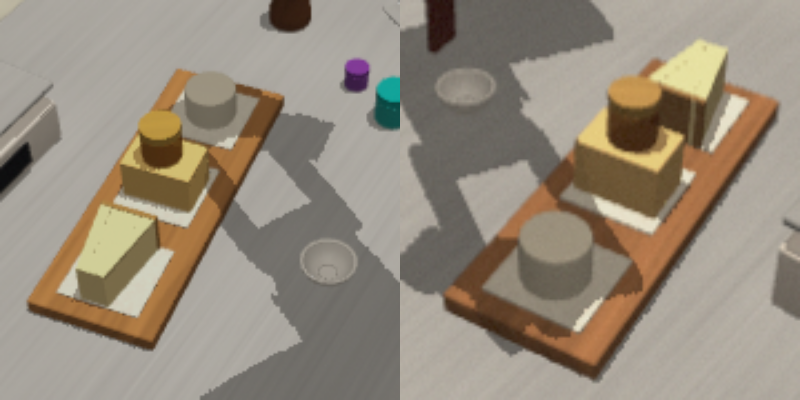

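View pics/f2.png

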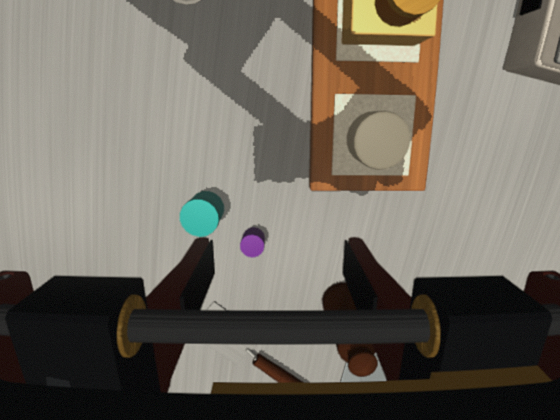

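Everything stands on its sheet with the jar on the block. In the side crop the jar top is at (161,125), the wedge top is (79,246)-(111,261) to (101,206)-(157,222), and the wheel top is at (210,93). In the wrist view the wheel top is at (382,140).

```bash
python3 - <<'E'
from h import *
c=np.load('c8.npy',allow_pickle=True).item();s=optics.get_calibration('side');a=optics.get_calibration('scene')
f=lambda p,z:onz(s,p[0]*.45+170,p[1]*.45+130,z)[:2]
g=lambda p,z:onz(a,(p[0]-400)*.375+230,p[1]*.35+170,z)[:2]
print('wheel',onz(c,382,140,60),f((210,93),60),g((556,232),60))
q=[f(p,68) for p in((79,246),(111,261),(157,222),(101,206))];n=(q[0]+q[1])/2;r=(q[2]+q[3])/2;d=n-r
print('wedge',(n+r)/2,np.linalg.norm(d),np.arctan2(d[1],d[0]))
print('jar',f((161,125),115),g((635,93),115))
E
```

```text
wheel [ 655.9 -132.9   60. ] [ 649.1 -122.6] [ 655.9 -132.2]
wedge [620.625 109.875] 59.351032004506905 1.5766934783154407
jar [634.2  -5.3] [642.1 -12.3]
```

The wedge corners were misread in that crop (the length comes out at 59), so I'll take one close look from above.

Emit:
drive_tool:
  targets:
    - [[0.8, 14, 45, 10, 0], [0.8, 28, 90, 20, 0], [0.8, 42, 135, 20, 0], [0.8, 55, 180, 20, 0], [0.8, 65, 215, 20, 0], [0.8, 70, 230, 20, 0], [0.8, 70, 230, 20, 0], [0.8, 70, 230, 20, 0], [0.8, 70, 230, 20, 0]]

```text
time_s: 26.75
tcp_pos: [626.7, 30.4, 249.5]
ee_rot: [-3.141, 0.001, 1.727]
force: [-1.4, -0.3, -0.2]
gripper_width: 69.9
grip_force: 0.0
```

```bash
python3 - <<'E'
from h import *
im,c=snap('wrist','w9');np.save('c9.npy',c,allow_pickle=True)
E
```

View pics/w9.png

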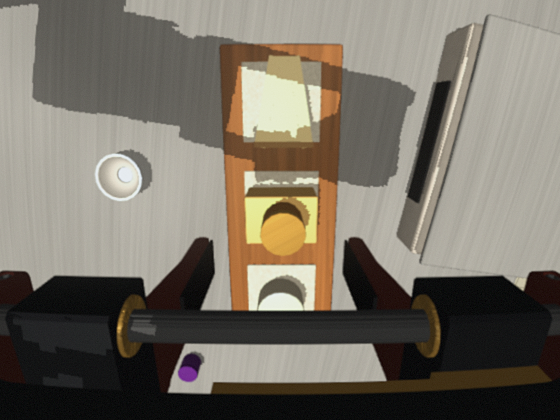

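The wedge top has its nose at (268,56)-(299,57) and its rind at (249,141)-(314,142). The block top is (245,195)-(317,243), and the jar lid is at (283,234).

```bash
python3 - <<'E'
from h import *
c=np.load('c9.npy',allow_pickle=True).item()
q=[onz(c,*p,68)[:2] for p in((268,56),(299,57),(314,142),(249,141))];n=(q[0]+q[1])/2;r=(q[2]+q[3])/2;d=n-r
print('wedge',(n+r)/2,np.linalg.norm(d),np.arctan2(d[1],d[0]))
print('block',np.mean([onz(c,*p,70)[:2] for p in((245,195),(317,195),(317,243),(246,243))],0),'jar',onz(c,283,234,115))
E
```

```text
wedge [618.95  116.875] 83.39204098713496 1.7042987681119814
block [637.575  -8.475] jar [638.9  -8.1 115. ]
```

All four positions are within tolerance of their targets.

```bash
python3 -c "
from station import robot
print(robot.hand_in())"
```

```text
the job is handed in; nothing more can be done
None
```

The tasting board is set out and handed in at about 27 s: by my last camera measurements the block, wheel and wedge are within about 2 mm of their sheet centres and the jar within about 2 mm of the block's centre, with everything released; no verdict came back on hand-in.

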